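# Load the drying pot and hold its bayonet lid at the vent position

### The arm

A 6-joint arm with a two-finger parallel gripper is mounted at the origin on a cart in front of the work surface, level with it; the furniture and walls round the work are solid. World frame = base frame: x ahead of the robot, y to its left, z up, the work surface at z = 0. Lengths are in mm, angles in rad, forces in N, time in s.
With the tool pointing down it reaches from about 250 to 775 mm from the base axis. Payload 4 kg.
Tool frame: the origin (TCP) lies at the very end of the fingers, on their centre line; the grasp point (between the pads) lies 19 mm behind it (manip.tcp_to_grasp is the distance from the TCP to the grasp point, in mm); y points along the fingers, x is the direction in which the jaws open and shut, and the axes are right-handed (so a half turn about y gives the same grasp; the last joint's range is limited). The gripper opens to 94 mm and grips with 3 to 60 N. Pads are 16 mm wide; open, the fingers measure 119 mm over their backs; the gripper's body (75 mm by 177 mm) begins 78 mm behind the grasp point.
Start: joints at [-1.272, 0.087, 1.371, -0, 1.684, -0.103], TCP at [215.091, -506.218, 205.506] pointing down, gripper open.
Joint ranges: [-3.1, 3.1], [-0.76, 2.03], [0.27, 2.55], [-1.08, 4.22], [0.17, 2.65], [-2.57, 2.57]. Speed limits (rad/s): [2.79, 2.79, 3.14, 3.14, 3.14, 3.14].

### API

Orientations are given as a unit quaternion [w, x, y, z].
In Python, from bench import manip, viewer, nets gives the robot as it stands. The module is installed in compiled form; this text tells all that it offers.
- The arm moves only by the tool move_arm, never from a script. Its argument "increments" is text: rows parted by semicolons, each of 7 numbers parted by spaces: the shift along the tool's x, y, z in cm, then the turn, a rotation vector about the tool's x, y, z in degrees, then the finger opening in cm, from 0 to 9.4. In form: dx dy dz wx wy wz gripper; .... A call has 1 to 12 rows; each row shifts and turns the commanded pose from where the row before left it, along the tool's axes as they then stand; what a row does not reach is not made up. A row lasts 1/12 s, in which the tool goes at most 41.7 mm and 7.16 degrees, less where a joint would pass 70% of its speed; a pose out of reach is approached as far as the arm can. A call with a gripper value outside its range is refused whole. The fingers move at their own pace and stop on an object; the grip force is fixed at half the most. Time passes only in rows, so rows that do not move let the fingers close. It gives the time, the measured TCP pose, the force and the opening at its end, in the units of the state.
- manip.get_state(): the state, without advancing time (a new reading comes with each control period).
- viewer.read_camera(name): name is "scene" or "top" or "wrist"; returns the picture (480x640x3 uint8, red, green, blue); there is no depth.
- viewer.get_calibration(name): a dict with "mtx" (3x3 intrinsics, pixels), "position" and "attitude" of the camera in the world; the wrist camera has in their place "tool_from_camera" (4x4, takes a point from camera to tool coordinates, whose origin is the TCP and whose axes are the tool frame's). Camera axes: x right, y down, z forward; pixel columns grow to the right and rows downward; lengths in mm; the calibration is good to about 2 mm. A picture is of the moment at which its call begins: read the wrist's pose just before it. get_calibration takes no time and is no camera call.
- manip.finish_job(): hands the job in, once; it reports no verdict.
Trained networks look in the newest picture that a camera, given by its name, has taken for a name from the list of things; names that differ only in an ending like _2 or _b are one class to them, and where a whole thing is asked for, a point or a joint stands for the part that bears it (a point fixed in the world has none). Each returns a list of dicts, best first, with "score" (0 to 1); they miss things now and then, are a little off and sometimes report something else, mostly with a low value. They report only what shows in the picture. A call takes as long as a camera call. They do not tell look-alikes from the thing itself.
- nets.find_in(camera, thing): "centre" ([x, y, z] in mm, in world coordinates, good to about 4 mm: the middle of the surface that is visible of it).
- nets.spot_point(camera, thing): "centre" ([x, y, z] in mm, in world coordinates, good to about 4 mm: a listed point, or the origin of a listed thing).
The state is a dict: "time": time; "joints": joint angles; "qd": joint speeds; "joint_torque": joint torques, N m; "tool_pos": TCP position; "orientation": TCP orientation; "wrist_force": force on the tool from outside, world axes, zero at the start; "torque": the same for the moment, N m; "finger_gap": finger opening in mm.
Only numpy, scipy, OpenCV 4.12 (cv2) and the standard library are available. Lean on these libraries where they do the work, as an engineer would, in place of code of your own. Each camera call takes 0.05 s, during which the arm holds its last target.

### The job

Take the tall perforated panel out of the wooden stand and stand it on edge in the middle slot of the rack inside the drying pot, leaving it there. Then set the lid's two lugs down through the notches in the pot's rim and twist the lid clockwise (seen from above) to the vent position, half way to the lock, where its pointer tabs stand over the two ribs on the pot's side; never let it reach the catch pin. Finish while still gripping the lid and holding it there against its return spring, and leave the short panel, the cutters and the two small model parts lying on the desk where they are.

Things in the scene. Friction and masses are not known exactly. Their poses are not given: they have to be found in the camera images.
- pot: round aluminium drying pot, fixed, outer diameter 116, height 85. Origin: centre of its underside. An inward rim flange, 4 thick, leaves a round throat of diameter 92, with two notches 22 wide (out to radius 55) on the pot's +x and -x axis for the lid's lugs. Open the gripper less than about 40 inside the throat. The lid would lock at about 82 degrees of twist
- pot_slot (a point): floor of the rack's middle slot, on the pot's axis, 6 above the desk, where the centre of the tall panel's lower edge belongs; axes as the pot's. The grey rack has three slots along the pot's x axis, 20 apart along y; the middle one is 10.5 wide, 64 long, 18 deep (rack top 24 above the desk)
- pot_mouth (a point): centre of the pot's top rim, 85 above the desk; the lid's disc rests at this height
- pot_halfway (a point): top of one of two upright ribs on the outside of the pot's wall, 41 degrees clockwise (from above) from its +x axis; the other is opposite, 41 degrees clockwise from -x. They mark the vent position of the lid's tabs
- vent_ring (a joint): brass ring inside the pot, pushed round by the lid's lugs once the lid has turned about 7 degrees: 0 at rest, grows in rad as the lid turns clockwise, ends at 1.45; about 0.59 at the vent position. A spring (0.25 N m/rad, 0.04 N m at 0) turns ring and lid back if the lid is let go
- catch (a joint): spring catch pin with a round head, outside the pot's wall 73 degrees clockwise from its +x axis, radius 63.5: 0 at rest (up), grows in m as a lid tab presses it down, which begins about 63 degrees into the twist: too far
- lid: bayonet lid, loose, 150 g, lying plug down. Origin: centre of the plug's underside, z up. Hollow plug, diameter 87, 14 deep; dark disc above it diameter 108, 5 thick; two lugs, 13 wide, at 3 to 7 above the origin, reach to radius 53 along +x and -x. Goes in either way round, its x along the pot's x (within 4 degrees and 2 mm). Seated, its origin is 71 above the pot's
- lid_grip (a point): middle of the lid's black bar grip, on the lid's axis, 36 above the lid's origin. The bar runs along the lid's x: 64 long, 14 wide, 24 high (24 to 48 above the lid's origin); grip it across its 14
- lid_tab (a point): end of the pointer tab on the lid's +x side, radius 63; a like tab on the -x side. Both are in line with the lugs and the bar grip, at disc height
- stand: low wooden block, fixed, 78 x 110 x 22 with two slots along its x axis (63 x 10.5, 16 deep), 35 to each side of the centre. Origin: centre of its underside
- panel_tall: grey perforated panel, loose, about 40 g, 60 wide (its x), 8 thick (its y), 73 high (its z), four rows of holes, standing upright in one of the stand's slots, lower edge 6 above the desk. Origin: centre of its lower edge. Grip it across its thickness near the top edge
- panel_short: similar panel, 60 x 8 x 45, one row of holes, in the stand's other slot; not to be moved. Origin: centre of its lower edge
- side_cutter: side cutters, 47 x 126 x 12, lying among the things; to be left alone. Origin: centre of the underside
- model_part_1: small plastic model part, 18 x 42 x 11, lying left of the stand; to be left alone. Origin: centre of the underside
- model_part_2: small plastic model part, 18 x 42 x 11, lying right of the stand; to be left alone. Origin: centre of the underside
Mind the look-alikes: they are no part of the job. Leave any yellow look-alike of the panel_tall alone.

How it is judged:
By the outcome, as a careful person would: the job done as asked, in the order asked, and still so for the second after the job is handed in, while the arm keeps its last pose, push and grip.
It also fails if it takes over 58 s, if anything falls off the work surface, if the arm or the gripper's body presses on something with over 40 N, if the wrist force passes 120 N, or if a joint passes its speed limit or range.

## Working session

There is one attempt and no reset: what is moved stays moved. The work goes in short steps, Python scripts to look and compute and a tool call to move; the robot and the scene stay as the last step left them, time stands still between calls to the robot, and variables do not carry over. Pictures are saved under pics/ and viewed, and the job is handed in when it is done.

Besides the shell and the picture viewer there is one more tool, called after ">>>" by a JSON object that holds its "op" and its "data", one argument or row to a line. move_arm: Moves the arm, as the interface text tells. Its arguments: {"type":"object","properties":{"increments":{"type":"string"}},"required":["increments"]}

```bash
mkdir -p pics; python3 - <<'E'
from bench import manip, viewer, nets
import cv2
s=manip.get_state();print(s)
for c in("scene","top"):
    im=viewer.read_camera(c);cv2.imwrite(f"pics/{c}0.png",im[:,:,::-1])
    k=viewer.get_calibration(c);print(c,k)
    for t in["pot","pot_slot","pot_mouth","pot_halfway","lid","lid_grip","lid_tab","stand","panel_tall","panel_short"]:
        print(t,[(round(d["score"],2),[round(float(v)) for v in d["centre"]]) for d in nets.spot_point(c,t)][:4])
print(viewer.get_calibration("wrist"),manip.tcp_to_grasp)
E
```

```text
{'time': 0.0, 'joints': array([-1.27208011e+00,  8.79230315e-02,  1.37224413e+00,  4.73196812e-06,
        1.68356475e+00, -1.03113348e-01]), 'qd': array([-0.0007956 ,  0.00019976, -0.00194166, -0.00042498,  0.0011857 ,
        0.00034793]), 'joint_torque': array([ 6.91780133e-04, -3.40181994e+01, -3.02426755e+01,  7.18747359e-02,
        3.30577826e-02, -1.76994827e-04]), 'tool_pos': array([ 214.93787113, -505.67786556,  204.32676816]), 'orientation': array([ 0.5902062 , -0.58924356,  0.39074236, -0.38957551]), 'wrist_force': array([-0.55009051, -0.14061023, -0.58538794]), 'torque': array([-0.04728235, -0.00564384,  0.00773464]), 'finger_gap': 93.88000350271194}
scene {'mtx': array([[573.99175344,   0.        , 316.40831778],
       [  0.        , 573.99175344, 226.07814132],
       [  0.        ,   0.        ,   1.        ]]), 'position': array([-172.04625385, 1009.58034121,  640.21217158]), 'attitude': array([ 0.15604952, -0.25597865,  0.80123119, -0.51783401])}
pot [(0.74, [558, 111, -6])]
pot_slot [(0.55, [412, -45, 7])]
pot_mouth [(0.9, [551, 116, 85]), (0.64, [419, -76, 0])]
p
[... 837 characters left out ...]
0.65, [483, 317, 17]), (0.22, [417, -47, 10])]
stand [(0.6, [420, -84, 2])]
panel_tall [(0.59, [548, -43, 0]), (0.55, [418, -114, 6])]
panel_short [(0.58, [414, -44, 9])]
{'mtx': array([[395.95527751,   0.        , 321.59263352],
       [  0.        , 395.95527751, 239.95104171],
       [  0.        ,   0.        ,   1.        ]]), 'tool_from_camera': array([[ 9.99999170e-01,  1.16172328e-03, -5.57863343e-04,
         6.31723272e-01],
       [ 8.50083473e-04, -2.69277200e-01,  9.63062338e-01,
        -1.79814663e+02],
       [ 9.68592056e-04, -9.63062012e-01, -2.69277964e-01,
         7.76976420e+01],
       [ 0.00000000e+00,  0.00000000e+00,  0.00000000e+00,
         1.00000000e+00]])} 18.8
```

View pics/scene0.png

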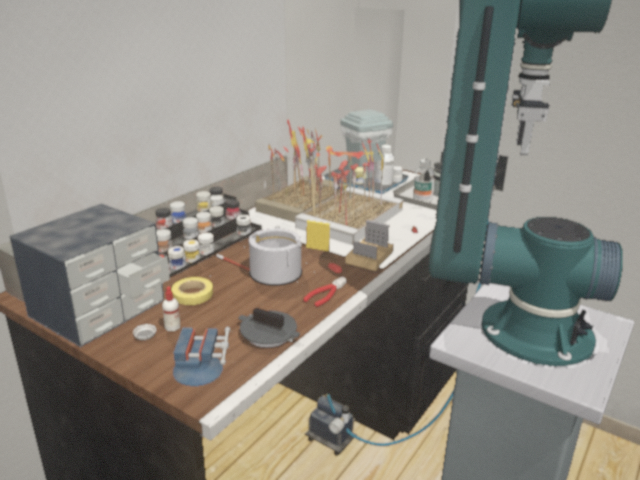

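View pics/top0.png

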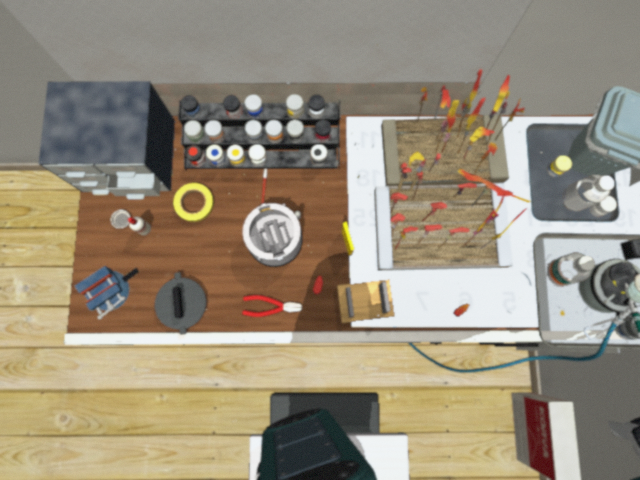

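The tall grey panel is in the stand near (365–390, 300) in the top image. The yellow look-alike is at (347,237), the pot at (271,234) and the lid at (180,303).

```bash
cat > h.py <<'E'
from bench import manip, viewer, nets
import cv2, numpy as np
from scipy.spatial.transform import Rotation as R
def q2R(q): return R.from_quat([q[1],q[2],q[3],q[0]]).as_matrix()
def cam(name,s=None):
    k=viewer.get_calibration(name)
    if name=="wrist":
        s=s or manip.get_state(); T=np.eye(4);T[:3,:3]=q2R(s["orientation"]);T[:3,3]=s["tool_pos"]
        M=T@k["tool_from_camera"]; return k["mtx"],M[:3,:3],M[:3,3]
    return k["mtx"],q2R(k["attitude"]),np.array(k["position"])
def proj(c,P):
    K,Rm,p=c; q=(np.atleast_2d(P)-p)@Rm@K.T; return q[:,:2]/q[:,2:]
def unproj(c,uv,z):
    K,Rm,p=c; uv=np.atleast_2d(uv).astype(float)
    d=np.c_[uv,np.ones(len(uv))]@np.linalg.inv(K).T@Rm.T
    return p+d*((z-p[2])/d[:,2])[:,None]
def snap(name,f,crop=None,scale=1):
    s=manip.get_state(); im=viewer.read_camera(name)[:,:,::-1].copy()
    o=im
    if crop: x,y,w,h=crop; o=im[y:y+h,x:x+w]
    o=cv2.resize(o,None,fx=scale,fy=scale,interpolation=cv2.INTER_CUBIC); cv2.imwrite("pics/"+f,o)
    return cam(name,s),im
def go(pos,zdown_yaw=None,s=None):
    """delta to target TCP pos (mm) in tool axes cm, from present measured pose; jaw axis yaw deg"""
    s=s or manip.get_state(); Rm=q2R(s["orientation"])
    d=Rm.T@(np.array(pos)-s["tool_pos"])/10
    w=None
    if zdown_yaw is not None:
        best=None
        for k in(0,180):
            a=np.radians(zdown_yaw+k); x=np.array([np.cos(a),np.sin(a),0]);y=np.array([0,0,-1.]);z=np.cross(x,y)
            Rt=np.c_[x,y,z]; w_=R.from_matrix(Rm.T@Rt).as_rotvec(degrees=True)
            if best is None or np.linalg.norm(w_)<np.linalg.norm(best): best=w_
        w=best
    return np.round(d,2),None if w is None else np.round(w,2)
E
python3 - <<'E'
from h import *
c=cam("top")
im=cv2.imread("pics/top0.png")
a=im[200:345,215:420];cv2.imwrite("pics/topcrop.png",cv2.resize(a,None,fx=3.8,fy=3.8,interpolation=cv2.INTER_CUBIC))
a=im[255:345,130:230];cv2.imwrite("pics/lidcrop.png",cv2.resize(a,None,fx=6,fy=6,interpolation=cv2.INTER_CUBIC))
im=cv2.imread("pics/scene0.png")
a=im[200:290,230:430];cv2.imwrite("pics/scenecrop.png",cv2.resize(a,None,fx=4,fy=4,interpolation=cv2.INTER_CUBIC))
E
```

```text
(no output)
```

View pics/topcrop.png

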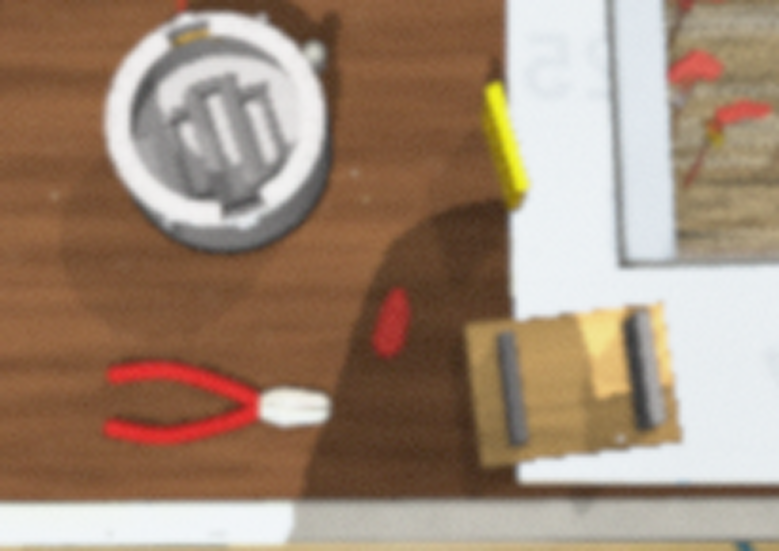

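View pics/lidcrop.png

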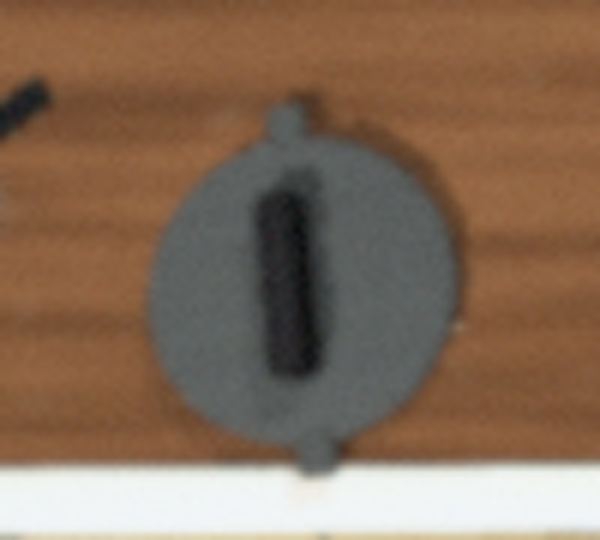

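View pics/scenecrop.png

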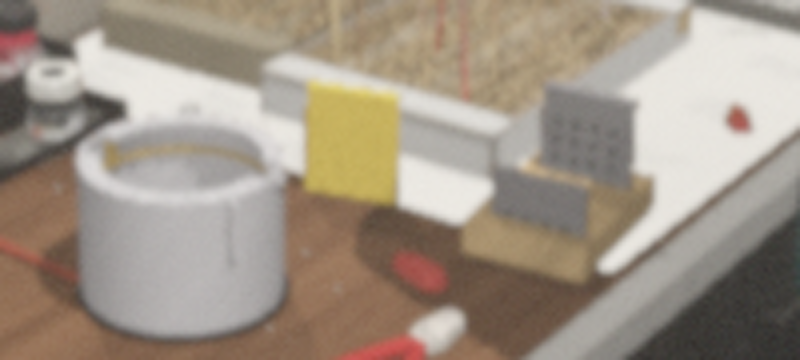

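```bash
python3 - <<'E'
from h import *
c=cam("top")
f=lambda pts,s=3.8,o=(215,200): np.array(pts)/s+np.array(o)
P=unproj(c,f([[466,325],[483,466],[680,440],[660,303]]),22);print("stand",P,P.mean(0))
print("ptop",unproj(c,f([[636,312],[656,425]]),79))
print("notch",unproj(c,f([[190,33],[242,205]]),85))
print("lid tabs",unproj(c,f([[288,115],[318,460]],6,(130,255)),16.5), "bar",unproj(c,f([[280,195],[297,375]],6,(130,255)),48))
print(go([418,-113,220],None), q2R(manip.get_state()["orientation"]))
E
```

```text
stand [[ 449.6384858   -22.83172987   22.        ]
 [ 372.72860227  -30.92099645   22.        ]
 [ 385.96089855 -138.69045414   22.        ]
 [ 461.09108002 -130.48536331   22.        ]] [417.35476666 -80.73213594  22.        ]
ptop [[ 449.50399076 -109.53541254   79.        ]
 [ 390.8640565  -117.90987897   79.        ]]
notch [[600.44875088 125.35968732  85.        ]
 [506.68226473  96.63327981  85.        ]]
lid tabs [[476.72691395 314.92096033  16.5       ]
 [356.82937041 298.5208348   16.5       ]] bar [[445.01510001 307.42884989  48.        ]
 [384.31690477 298.61118611  48.        ]]
(array([-28.26,  -1.45,  34.05]), None) [[ 3.91006908e-01  3.29462345e-05  9.20387743e-01]
 [-9.20387734e-01 -1.28061147e-04  3.91006908e-01]
 [ 1.30748116e-04 -9.99999991e-01 -1.97494830e-05]]
```

>>> {"op": "move_arm", "data": {
  "increments": "-2.35 0 2.83 0 0 0 9.4;-2.35 0 2.83 0 0 0 9.4;-2.35 0 2.83 0 0 0 9.4;-2.35 0 2.83 0 0 0 9.4;-2.35 0 2.83 0 0 0 7;-2.35 0 2.83 0 0 0 6;-2.35 0 2.83 0 0 0 5;-2.35 0 2.83 0 0 0 5;-2.35 0 2.83 0 0 0 5;-2.35 0 2.83 0 0 0 5;-2.35 0 2.83 0 0 0 5;-2.35 0 2.83 0 0 0 5"
}}

```text
time: 2.1
tool_pos: [417.9, -112.2, 205.8]
orientation: [0.59, -0.59, 0.39, -0.391]
wrist_force: [0.2, -0.9, 0.2]
finger_gap: 50.3
```

>>> {"op": "move_arm", "data": {
  "increments": "0 0 0 0 5.4 0 5;0 0 0 0 5.4 0 5;0 0 0 0 5.4 0 5;0 0 0 0 0 0 5;0 0 0 0 0 0 5"
}}

```text
time: 2.52
tool_pos: [417.4, -113.8, 205.5]
orientation: [0.529, -0.529, 0.469, -0.469]
wrist_force: [-1.1, -0.5, -0.3]
finger_gap: 50.1
```

```bash
python3 - <<'E'
from h import *
s=manip.get_state();print(s["tool_pos"],s["time"],s["finger_gap"],s["wrist_force"])
c,im=snap("wrist","w1.png")
np.save("w1.npy",np.array([*s["tool_pos"],*s["orientation"]]))
print(nets.spot_point("wrist","panel_tall"));print(nets.find_in("wrist","panel_tall"))
print(go([420,-114,150],-83))
E
```

```text
[ 417.36115689 -113.76564531  205.53294211] 2.5167 50.07592427998042 [-1.0507152  -0.47657236 -0.25867814]
[{'centre': [420.6, -116.1, 3.7], 'score': 0.76}, {'centre': [547.0, -43.1, 4.3], 'score': 0.71}]
[{'centre': [543.9, -44.7, 74.7], 'score': 0.82}, {'centre': [424.9, -112.5, 76.8], 'score': 0.71}]
(array([0.02, 5.55, 0.27]), array([-0.01, -0.13,  0.01]))
```

View pics/w1.png

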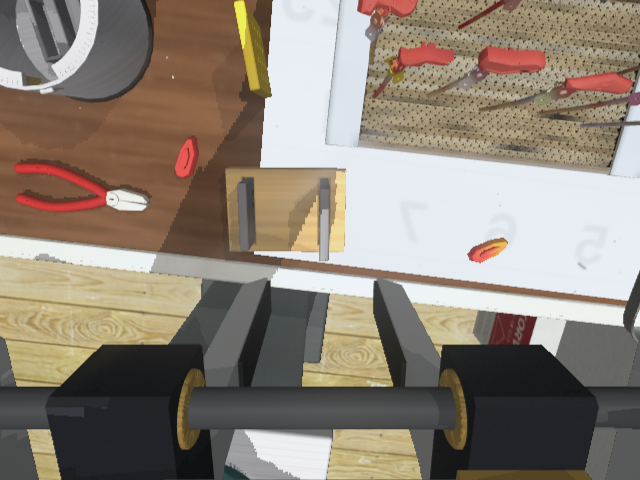

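The stand sits at (225–345, 168–250) and the tall panel's top edge runs near (324, 180–260). I'm enlarging that area.

```bash
python3 - <<'E'
from h import *
im=cv2.imread("pics/w1.png")[160:275,210:360];cv2.imwrite("pics/w1c.png",cv2.resize(im,None,fx=5,fy=5,interpolation=cv2.INTER_CUBIC))
E
```

```text
(no output)
```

View pics/w1c.png

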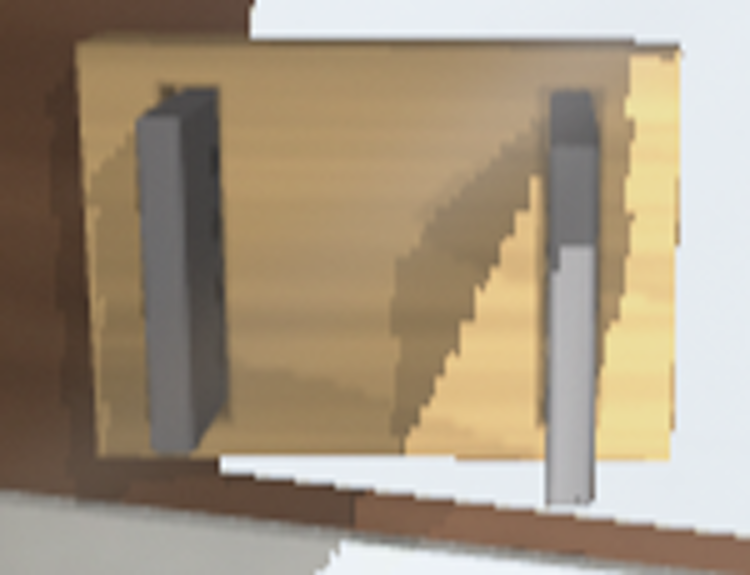

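```bash
python3 - <<'E'
from h import *
v=np.load("w1.npy");c=cam("wrist",{"tool_pos":v[:3],"orientation":v[3:]})
u=np.array([[549,145],[599,145],[595,500],[547,503]])/5+[210,160]
P=unproj(c,u,79);print(P,P.mean(0));d=P[:2].mean(0)-P[2:].mean(0);print(np.linalg.norm(d),np.degrees(np.arctan2(d[1],d[0])))
u=np.array([[137,115],[185,115],[192,448],[150,448]])/5+[210,160]
P=unproj(c,u,51);print(P.mean(0));d=P[:2].mean(0)-P[2:].mean(0);print(np.linalg.norm(d),np.degrees(np.arctan2(d[1],d[0])))
E
```

```text
[[ 450.23298198 -108.96459919   79.        ]
 [ 451.18243691 -116.66121076   79.        ]
 [ 393.58316473 -123.43071866   79.        ]
 [ 392.11291189 -115.72843563   79.        ]] [ 421.77787388 -116.19624106   79.        ]
58.25400755081295 6.670424344733664
[413.97072021 -46.67232898  51.        ]
58.718552674796456 5.656396177417053
```

>>> {"op": "move_arm", "data": {
  "increments": "0.27 3 0.33 0 0 0 4;0 3 0 0 0 0 4;0 3 0 0 0 0 4;0 3 0 0 0 0 4;0 2 0 0 0 0 4;0 1 0 0 0 0 4;0 0.75 0 0 0 0 4;0 0 0 0 0 0 4;0 0 0 0 0 0 4"
}}

```text
time: 3.42
tool_pos: [421.7, -116.6, 49.0]
orientation: [0.529, -0.529, 0.469, -0.47]
wrist_force: [0.5, -0.6, 0.5]
finger_gap: 40.3
```

```bash
python3 - <<'E'
from h import *
print(go([421,-116,48],-83.3))
snap("wrist","w2.png")
E
```

```text
(array([-0.07,  0.1 , -0.06]), array([-0.08,  0.12,  0.05]))
```

View pics/w2.png

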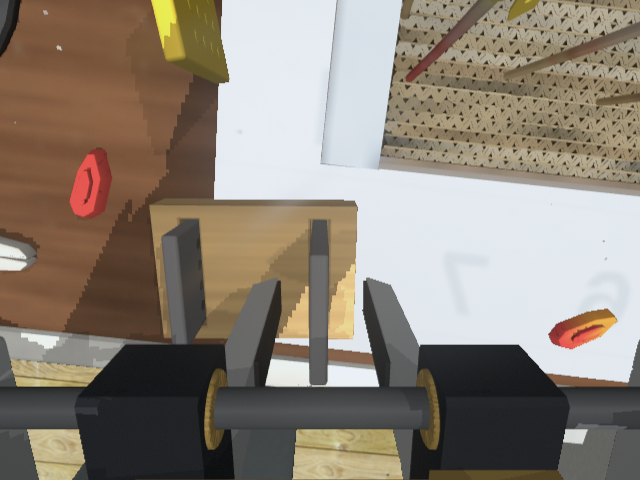

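The panel stands midway between the fingers (x≈319), so I'm closing the gripper.

>>> {"op": "move_arm", "data": {
  "increments": "0 0 0 0 0 0 2;0 0 0 0 0 0 0;0 0 0 0 0 0 0;0 0 0 0 0 0 0;0 0 0 0 0 0 0;0 0 0 0 0 0 0"
}}

```text
time: 3.97
tool_pos: [421.1, -116.2, 48.2]
orientation: [0.529, -0.529, 0.469, -0.47]
wrist_force: [0.4, -0.7, 1.1]
finger_gap: 8.1
```

>>> {"op": "move_arm", "data": {
  "increments": "0 -1 0 0 0 0 0;0 -2 0 0 0 0 0;0 -3 0 0 0 0 0;0 -3.5 0 0 0 0 0;0 -3.5 0 0 0 0 0;-3 -1 0 0 0 0 0;-3.5 0 0 0 0 0 0;-3.5 0 0 0 0 0 0;-3.5 0 0 0 0 0 0;-3 0 0 0 0 0 0;-2 0 0 0 0 0 0;0 0 0 0 0 0 0"
}}

```text
time: 4.97
tool_pos: [398.3, 70.5, 188.7]
orientation: [0.531, -0.53, 0.468, -0.468]
wrist_force: [-1.3, -0.7, 0.0]
finger_gap: 7.7
```

```bash
python3 - <<'E'
from h import *
s=manip.get_state();print(s["tool_pos"],s["time"],s["finger_gap"],s["wrist_force"])
c,im=snap("wrist","w3.png")
np.save("w3.npy",np.array([*s["tool_pos"],*s["orientation"]]))
for t in["pot","pot_slot","pot_mouth","pot_halfway"]: print(t,nets.spot_point("wrist",t))
E
```

```text
[398.26298857  70.53826685 188.7253212 ] 4.9667 7.720683178106877 [-1.26780730e+00 -7.02187415e-01  7.72162057e-04]
pot []
pot_slot [{'centre': [555.7, 112.9, 9.6], 'score': 0.81}]
pot_mouth []
pot_halfway [{'centre': [397.5, 69.9, 143.3], 'score': 0.43}]
```

View pics/w3.png

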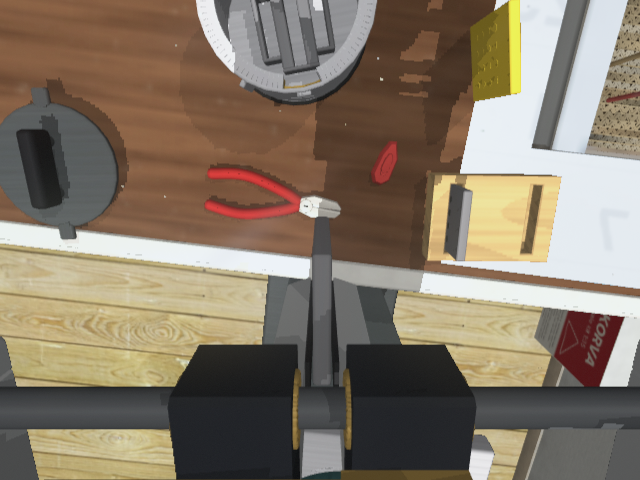

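The panel is held and its slot is empty. The pot is partly out of view at the top, so I'm moving ahead and turning to the pot's yaw.

>>> {"op": "move_arm", "data": {
  "increments": "-0.5 -0.5 2.5 0 0 0 0;-0.5 -0.5 2.5 0 -5 0 0;0 0 1.5 0 -5 0 0;0 0 0 0 0 0 0;0 0 0 0 0 0 0"
}}

```text
time: 5.63
tool_pos: [462.2, 85.4, 197.4]
orientation: [-0.566, 0.568, -0.423, 0.422]
wrist_force: [0.1, 0.1, -0.9]
finger_gap: 7.7
```

```bash
python3 - <<'E'
from h import *
s=manip.get_state();print(s["tool_pos"],s["time"],s["finger_gap"],s["wrist_force"])
c,im=snap("wrist","w4.png")
np.save("w4.npy",np.array([*s["tool_pos"],*s["orientation"]]))
for t in["pot","pot_slot","pot_mouth","pot_halfway"]: print(t,nets.spot_point("wrist",t))
a=im[0:200,180:420];cv2.imwrite("pics/w4c.png",cv2.resize(a,None,fx=3,fy=3,interpolation=cv2.INTER_CUBIC))
E
```

```text
[462.19292955  85.3632567  197.409973  ] 5.6333 7.736462819976721 [ 0.14946153  0.14489876 -0.85962936]
pot [{'centre': [552.7, 114.4, 1.2], 'score': 0.64}]
pot_slot [{'centre': [553.9, 112.7, 6.3], 'score': 0.94}]
pot_mouth [{'centre': [553.8, 117.6, 82.3], 'score': 0.65}]
pot_halfway []
```

View pics/w4.png

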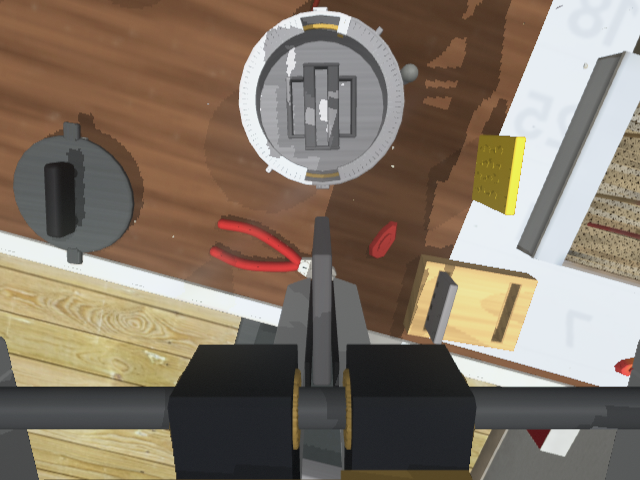

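View pics/w4c.png

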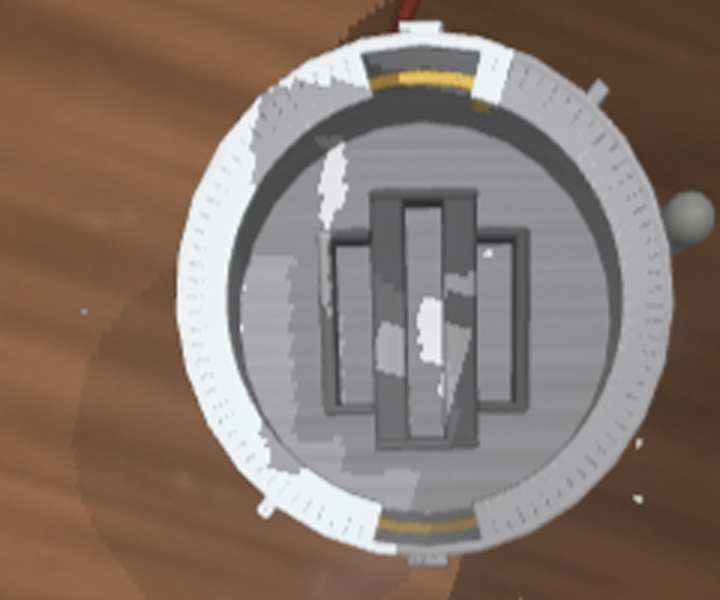

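```bash
python3 - <<'E'
from h import *
from scipy.optimize import least_squares
v=np.load("w4.npy");c=cam("wrist",{"tool_pos":v[:3],"orientation":v[3:]})
f=lambda p: np.array(p,float)/3+[180,0]
sl=unproj(c,f([[403,203],[443,203],[445,438],[406,438]]),24);print("slot top?",sl.mean(0))
d=(sl[0]+sl[1]-sl[2]-sl[3])[:2]/2;print(np.linalg.norm(d),np.degrees(np.arctan2(d[1],d[0])), np.linalg.norm(sl[0]-sl[1]))
fl=unproj(c,f([[405,205],[441,205],[443,436],[408,436]]),6);print("as floor",fl.mean(0),np.linalg.norm(fl[0]-fl[3]))
bl=unproj(c,f([[370,190],[477,190],[477,446],[376,446]]),24);print("block",bl.mean(0),np.linalg.norm(bl[0]-bl[3]),np.linalg.norm(bl[0]-bl[1]))
# rim: outer circle by points
rim=f([[177,300],[673,300],[255,110],[240,475],[600,495],[300,60],[520,50],[330,530],[540,535],[640,190]])
P=unproj(c,rim,85)[:,:2]
r=least_squares(lambda q:np.hypot(P[:,0]-q[0],P[:,1]-q[1])-q[2],[554,112,58]);print("rim",r.x,np.round(r.fun,1))
ribs=unproj(c,f([[598,90],[266,508]]),85);d=ribs[0]-ribs[1];print("ribs",ribs.mean(0),np.linalg.norm(d)/2,np.degrees(np.arctan2(d[1],d[0]))+41)
n=unproj(c,f([[362,70],[480,68],[475,525],[380,528]]),85);print("notch",n.mean(0));d=n[0]+n[1]-n[2]-n[3];print(np.degrees(np.arctan2(d[1],d[0])))
# held panel
print(np.degrees(np.arctan2(*q2R(v[3:])[1::-1,2])))
E
```

```text
slot top? [553.1511106  112.23732452  24.        ]
62.95455596260544 17.300923849938876 11.002912526600031
as floor [553.98803668 112.51127999   6.        ] 65.03619383295408
block [553.71124649 112.18164321  24.        ] 68.51809721825848 29.352111736159753
rim [552.92447673 111.85599003  57.8284651 ] [-0.1 -0.2 -0.7  0.4  1.9  1.7  0.7 -2.2  1.  -2.5]
ribs [553.6069745  112.24249304  85.        ] 59.98143904390842 17.66220769714142
notch [553.47584217 112.22794738  85.        ]
17.51994929797169
16.610197975852916
```

```bash
python3 - <<'E'
from h import *
v=np.load("w4.npy");c=cam("wrist",{"tool_pos":v[:3],"orientation":v[3:]})
T=q2R(v[3:])
for ty in (-31,42):
    for tx in(-4,4):
        for tz in(30,-30):print(ty,tx,tz,np.round(proj(c,v[:3]+T@[tx,ty,tz]),1))
im=cv2.imread("pics/w4.png")[200:400,270:370];cv2.imwrite("pics/w4d.png",cv2.resize(im,None,fx=3,fy=3,interpolation=cv2.INTER_CUBIC))
E
```

```text
-31 -4 30 [[309.9 254.9]]
-31 -4 -30 [[310.8 386.3]]
-31 4 30 [[330.2 255. ]]
-31 4 -30 [[329.2 386.3]]
42 -4 30 [[313.6 215.9]]
42 -4 -30 [[314.1 311.8]]
42 4 30 [[327.6 215.9]]
42 4 -30 [[327.1 311.8]]
```

View pics/w4d.png

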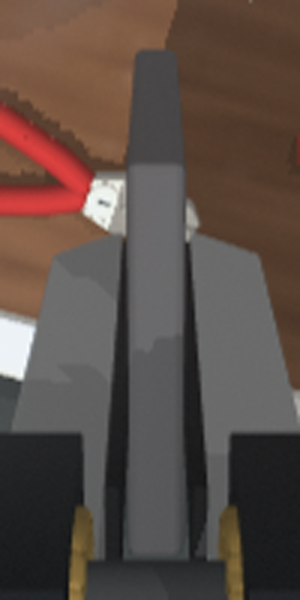

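```bash
python3 - <<'E'
from h import *
print(go([553.4,112.2,140],-72.5))
E
```

```text
(array([0.14, 5.8 , 9.56]), array([ 0.01, -0.76,  0.01]))
```

>>> {"op": "move_arm", "data": {
  "increments": "0.1 0 2.4 0 0 0 0;0 0 2.4 0 0 0 0;0 0.5 2.4 0 0 0 0;0 1.5 2.36 0 0 0 0;0 2.3 0 0 -0.8 0 0;0 1.5 0 0 0 0 0;0 0 0 0 0 0 0;0 0 0 0 0 0 0"
}}

```text
time: 6.55
tool_pos: [552.9, 113.0, 139.2]
orientation: [-0.57, 0.571, -0.418, 0.417]
wrist_force: [0.2, 0.2, -0.4]
finger_gap: 8.0
```

```bash
python3 - <<'E'
from h import *
print(go([553.4,112.2,48.5],-72.5))
s=manip.get_state()
c,im=snap("wrist","w5.png",(220,60,200,260),2.3)
P=np.array([553.4,112.2,0]);a=np.radians(17.5);X=np.array([np.cos(a),np.sin(a),0]);Y=np.array([-np.sin(a),np.cos(a),0])
T=q2R(s["orientation"])
for z,l in((24,32),(6,32)):
  print("slot far",z,[np.round((proj(c,P+[0,0,z]+X*l+Y*y)[0]-[220,60])*2.3) for y in(5.25,-5.25)])
for ty in(-31,42): print("panel far",[np.round((proj(c,s["tool_pos"]+T@[tx,ty,30])[0]-[220,60])*2.3) for tx in(-4,4)])
E
```

```text
(array([0.09, 9.07, 0.04]), array([ 0.13,  0.1 , -0.02]))
slot far 24 [array([219., 304.]), array([251., 304.])]
slot far 6 [array([220., 296.]), array([250., 296.])]
panel far [array([207., 448.]), array([253., 448.])]
panel far [array([215., 359.]), array([248., 359.])]
```

View pics/w5.png

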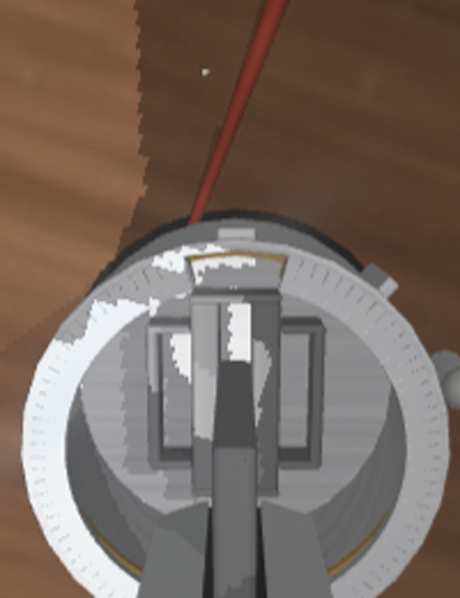

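The panel's lower far edge (218–252) is lined up with the slot (219–251). I'm descending.

>>> {"op": "move_arm", "data": {
  "increments": "0.02 2 0.04 0 0 0 0;0 2 0 0 0 0 0;0 1.5 0 0 0 0 0;0 1 0 0 0 0 0;0 0.6 0 0 0 0 0;0 0 0 0 0 0 0"
}}

```text
time: 7.1
tool_pos: [554.1, 113.0, 68.8]
orientation: [-0.571, 0.571, -0.418, 0.417]
wrist_force: [-0.3, -0.9, -0.7]
finger_gap: 7.6
```

```bash
python3 - <<'E'
from h import *
print(go([553.4,112.2,48.5],-72.5))
c,im=snap("wrist","w6.png",(220,60,200,260),2.3)
E
```

```text
(array([ 0.06,  2.03, -0.09]), array([0.02, 0.11, 0.  ]))
```

View pics/w6.png

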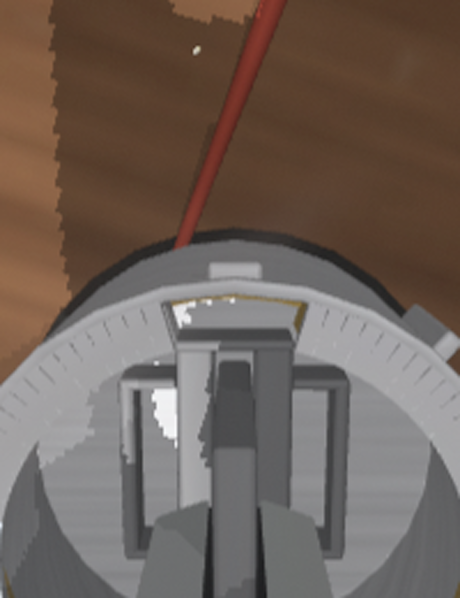

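>>> {"op": "move_arm", "data": {
  "increments": "0 0.5 -0.05 0 0 0 0;0 0.5 0 0 0 0 0;0 0.5 0 0 0 0 0;0 0.3 0 0 0 0 0;0 0 0 0 0 0 0"
}}

```text
time: 7.57
tool_pos: [553.3, 112.9, 49.8]
orientation: [-0.57, 0.571, -0.418, 0.417]
wrist_force: [-0.1, -0.3, -0.7]
finger_gap: 7.9
```

>>> {"op": "move_arm", "data": {
  "increments": "0 0.1 0 0 0 0 0;0 0.06 0 0 0 0 0;0 0 0 0 0 0 0"
}}

```text
time: 7.82
tool_pos: [554.0, 113.0, 49.3]
orientation: [-0.571, 0.571, -0.417, 0.418]
wrist_force: [-0.7, 0.4, -0.5]
finger_gap: 7.9
```

>>> {"op": "move_arm", "data": {
  "increments": "0 0 0 0 0 0 2.4;0 0 0 0 0 0 2.4;0 0 0 0 0 0 2.4;0 -0.5 0 0 0 0 2.4;0 -1 0 0 0 0 2.4;0 -2 0 0 0 0 2.4;0 -3.5 0 0 0 0 2.4;0 -4 0 0 0 0 2.4;0 0 0 0 0 0 4;0 0 0 0 0 0 4"
}}

```text
time: 8.65
tool_pos: [556.3, 113.2, 164.5]
orientation: [0.573, -0.569, 0.415, -0.42]
wrist_force: [-0.6, -0.3, -0.4]
finger_gap: 33.8
```

```bash
python3 - <<'E'
from h import *
c,im=snap("wrist","w7.png",(200,60,240,260),2.2)
print(nets.spot_point("wrist","panel_tall"))
print(go([414.5,303.5,160],-82))
E
```

```text
[{'centre': [550.5, 113.0, 2.5], 'score': 0.96}, {'centre': [546.1, -44.8, 3.6], 'score': 0.76}, {'centre': [609.3, 87.9, 80.2], 'score': 0.71}]
(array([-22.38,  -0.05,  -7.5 ]), array([-0.  ,  9.62,  0.01]))
```

View pics/w7.png

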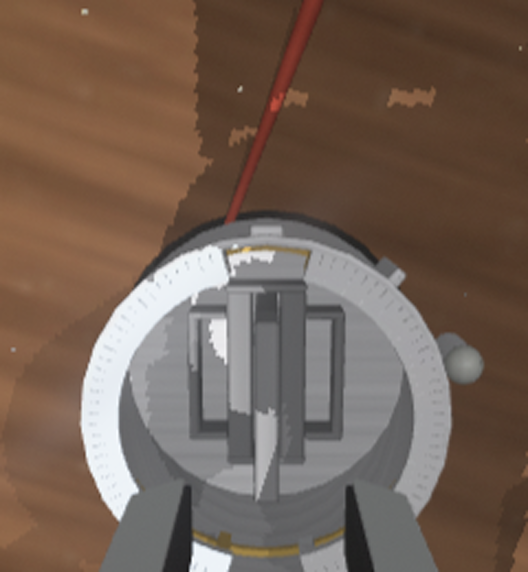

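The panel is upright in the middle slot. Next is the lid.

```bash
python3 - <<'E'
from h import *
print(go([340,295,195],-82))
E
```

```text
(array([-23.82,  -3.56, -14.85]), array([-0.  ,  9.62,  0.01]))
```

>>> {"op": "move_arm", "data": {
  "increments": "-2 -1 -1.3 0 0 0 5;-3 -1 -2 0 0 0 5;-3.2 -1 -2 0 0 0 5;-3.2 -0.6 -2 0 0 0 5;-3.2 0 -2 0 0 0 5;-3.2 0 -2 0 0 0 5;-3 0 -1.7 0 0 0 5;-2 0 -1.2 0 0 0 5;-1 0 -0.6 0 5 0 5;0 0 0 0 4.6 0 5;0 0 0 0 0 0 5;0 0 0 0 0 0 5"
}}

```text
time: 9.75
tool_pos: [340.0, 294.6, 193.7]
orientation: [-0.533, 0.535, -0.463, 0.463]
wrist_force: [0.3, 0.3, -0.2]
finger_gap: 50.0
```

```bash
python3 - <<'E'
from h import *
s=manip.get_state();print(s["tool_pos"],s["time"],s["finger_gap"])
c,im=snap("wrist","w8.png")
np.save("w8.npy",np.array([*s["tool_pos"],*s["orientation"]]))
for t in["lid","lid_grip","lid_tab"]: print(t,nets.spot_point("wrist",t))
a=im[20:220,200:440];cv2.imwrite("pics/w8c.png",cv2.resize(a,None,fx=3,fy=3,interpolation=cv2.INTER_CUBIC))
E
```

```text
[340.0001572  294.60901396 193.74227201] 9.75 49.96146516006295
lid [{'centre': [416.9, 309.8, -1.0], 'score': 0.9}]
lid_grip [{'centre': [421.4, 310.6, 38.1], 'score': 0.95}]
lid_tab [{'centre': [480.1, 315.0, 13.4], 'score': 0.58}]
```

View pics/w8.png

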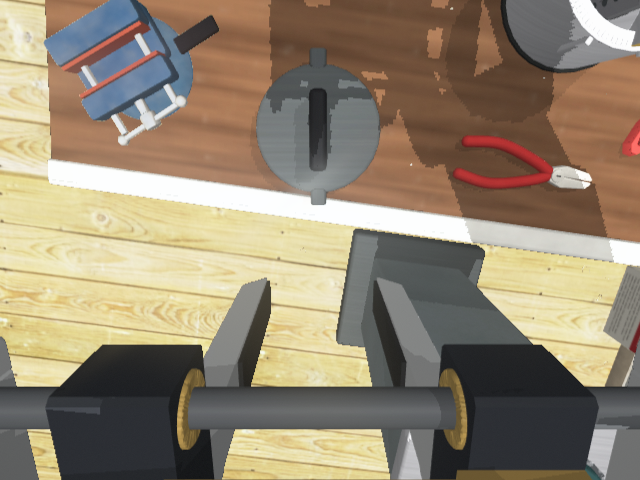

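View pics/w8c.png

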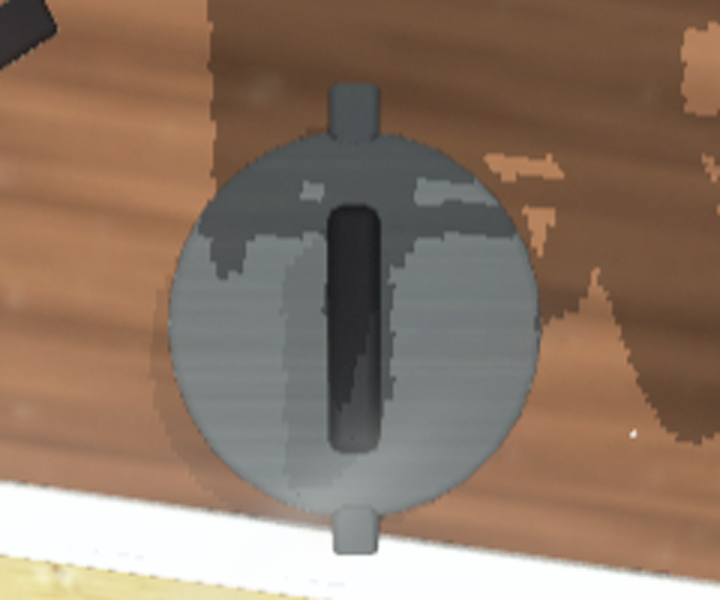

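```bash
python3 - <<'E'
from h import *
from scipy.optimize import least_squares
v=np.load("w8.npy");c=cam("wrist",{"tool_pos":v[:3],"orientation":v[3:]})
f=lambda p: np.array(p,float)/3+[200,20]
t=unproj(c,f([[329,85],[379,85],[377,552],[334,552]]),17);t0=(t[0]+t[1])/2;t1=(t[2]+t[3])/2;d=t0-t1
print("tabs",(t0+t1)/2,np.linalg.norm(d)/2,np.degrees(np.arctan2(d[1],d[0])))
b=unproj(c,f([[330,207],[379,207],[379,448],[331,448]]),48);d=b[0]+b[1]-b[2]-b[3];print("bar",b.mean(0),np.linalg.norm(d)/2,np.degrees(np.arctan2(d[1],d[0])))
P=unproj(c,f([[169,325],[540,325],[240,180],[475,180],[215,460],[495,455]]),19)[:,:2]
r=least_squares(lambda q:np.hypot(P[:,0]-q[0],P[:,1]-q[1])-q[2],[415,305,54]);print("disc",r.x,np.round(r.fun,1))
C=[417.5,306.5]
print(go([*C,150],-82.2),np.degrees(np.arctan2(*q2R(v[3:])[1::-1,0])))
E
```

```text
tabs [415.45864586 307.56073921  17.        ] 64.87492948916385 8.277028815284865
bar [415.59965425 307.36037225  48.        ] 61.257602084470285 8.208995014141673
disc [413.33754066 307.30988721  53.53823403] [-0.2 -0.2 -0.5  0.6  0.5 -0.4]
(array([-0.12,  4.47,  7.75]), array([0.06, 0.22, 0.04])) -81.83822299767007
```

>>> {"op": "move_arm", "data": {
  "increments": "-0.2 0 2.5 0 0.3 0 5;0 0.5 2.6 0 0 0 5;0 2.5 2.54 0 0 0 5;0 3.5 0 0 0 0 5;0 3.5 0 0 0 0 5;0 3 0 0 0 0 4;0 2 0 0 0 0 4;0 1.2 0 0 0 0 4;0 0 0 0 0 0 4;0 0 0 0 0 0 4"
}}

```text
time: 10.78
tool_pos: [416.5, 307.2, 33.5]
orientation: [-0.532, 0.533, -0.465, 0.465]
wrist_force: [-0.6, 0.4, 0.2]
finger_gap: 40.1
```

```bash
python3 - <<'E'
from h import *
c,im=snap("wrist","w9.png")
print(go([415.4,307.6,22.5],-81.8))
E
```

```text
(array([-0.  ,  1.23, -0.2 ]), array([-0.13, -0.49, -0.05]))
```

View pics/w9.png

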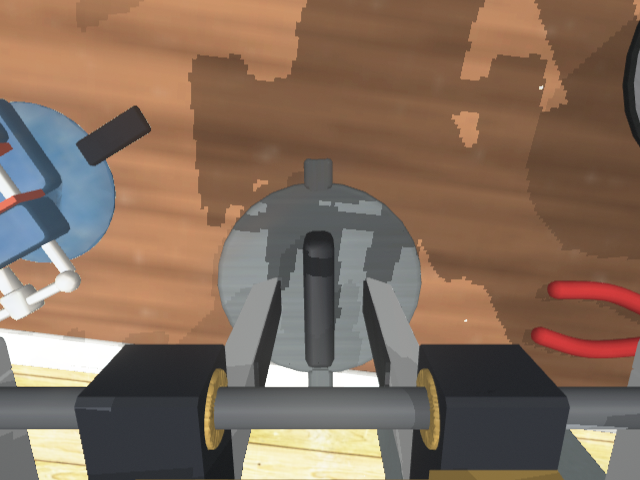

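>>> {"op": "move_arm", "data": {
  "increments": "0 0.6 -0.1 0 -0.4 0 4;0 0.5 0 0 0 0 4;0 0 0 0 0 0 4;0 0 0 0 0 0 2.5;0 0 0 0 0 0 0;0 0 0 0 0 0 0;0 0 0 0 0 0 0;0 0 0 0 0 0 0"
}}

```text
time: 11.5
tool_pos: [415.4, 307.4, 22.6]
orientation: [0.534, -0.534, 0.463, -0.463]
wrist_force: [-0.6, 0.1, 0.7]
finger_gap: 14.0
```

>>> {"op": "move_arm", "data": {
  "increments": "0 -1 0 0 0 0 0;0 -2 0 0 0 0 0;0 -3 0 0 0 0 0;0 -3.5 0 0 0 0 0;0 -3 0 0 0 0 0;0 -1 0 0 -4.8 0 0;0 0 0 0 -4.7 0 0;0 0 0 0 0 0 0;0 0 0 0 0 0 0"
}}

```text
time: 12.25
tool_pos: [415.0, 307.0, 157.4]
orientation: [-0.57, 0.57, -0.418, 0.418]
wrist_force: [0.3, -0.2, -1.8]
finger_gap: 13.6
```

```bash
python3 - <<'E'
from h import *
s=manip.get_state();np.save("w10.npy",np.array([*s["tool_pos"],*s["orientation"]]))
c,im=snap("wrist","w10.png")
a=im[140:420,200:440];cv2.imwrite("pics/w10c.png",cv2.resize(a,None,fx=2.5,fy=2.5,interpolation=cv2.INTER_CUBIC)[:600])
print(s["finger_gap"],go([553.4,112.2,140],-72.5))
T=q2R(s["orientation"])
for n,p in(("tab",[6,0,63]),("tab-",[-6,0,63]),("discL",[-54,3.6,0]),("discR",[54,3.6,0]),("tabn",[0,5,-63])):
    p=np.array(p,float); p[1]=22.6-19+ (0 if 'disc' in n else 0)
    print(n,(proj(c,s["tool_pos"]+T@p)[0]-[200,140])*2.5)
E
```

```text
13.618321245476231 (array([22.74,  1.68,  7.37]), array([0.08, 0.01, 0.03]))
tab [333.8291035   57.04853536]
tab- [268.05995213  56.97934146]
discL [ 30.39569827 377.214888  ]
discR [571.48023781 377.87712278]
tabn [300.86066622 647.37430918]
```

View pics/w10c.png

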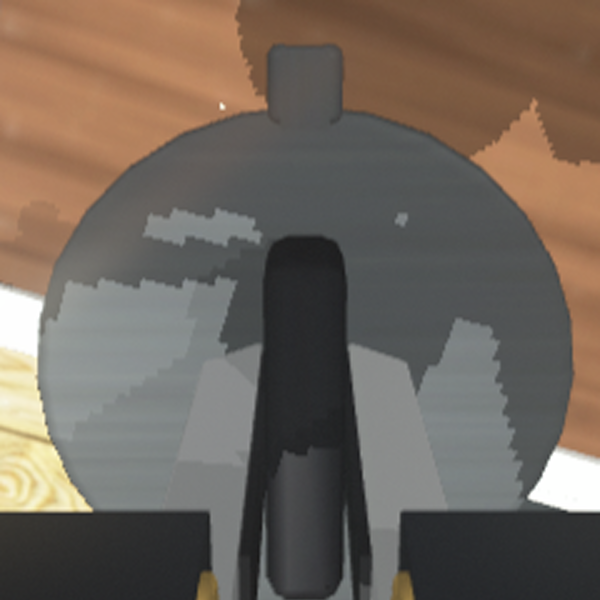

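```bash
python3 - <<'E'
from h import *
v=np.load("w10.npy");c=cam("wrist",{"tool_pos":v[:3],"orientation":v[3:]});T=q2R(v[3:])
for p in([0,22.6-48,32],[0,22.6-48,-32],[0,3.6,54],[0,3.6,63],[0,3.6,65]): print(p,(proj(c,v[:3]+T@p)[0]-[200,140])*2.5)
E
```

```text
[0, -25.4, 32] [300.24324269 265.1004305 ]
[0, -25.4, -32] [300.26009008 605.86674041]
[0, 3.6, 54] [300.93697516 106.44302455]
[0, 3.6, 63] [300.9439481  57.0139378]
[0, 3.6, 65] [300.94552314  45.84896169]
```

>>> {"op": "move_arm", "data": {
  "increments": "2 0 0.6 0 0 0 0;2.8 0 0.9 0 0 0 0;2.8 0 0.9 0 0 0 0;2.8 0 0.9 0 0 0 0;2.8 0 0.9 0 0 0 0;2.8 0 0.9 0 0 0 0;2.8 0 0.9 0 0 0 0;2.1 0.5 0.8 0 0 0 0;1.2 1 0.4 0 0 0 0;0.57 0.8 0.15 0 0 0 0;0 0 0 0 0 0 0;0 0 0 0 0 0 0"
}}

```text
time: 13.3
tool_pos: [552.4, 114.0, 132.5]
orientation: [-0.57, 0.571, -0.419, 0.416]
wrist_force: [0.4, 0.2, -1.3]
finger_gap: 14.2
```

```bash
python3 - <<'E'
from h import *
s=manip.get_state();np.save("w11.npy",np.array([*s["tool_pos"],*s["orientation"]]))
c,im=snap("wrist","w11.png")
print(s["tool_pos"],go([553.2,112.85,100],-72.5))
c2,im2=snap("top","t11.png",(215,170,120,100),5)
c2,im2=snap("scene","s11.png",(220,190,120,110),5)
E
```

```text
[552.37911375 114.01881414 132.52277971] (array([ 0.17,  3.36, -0.01]), array([ 0.11,  0.17, -0.06]))
```

View pics/w11.png

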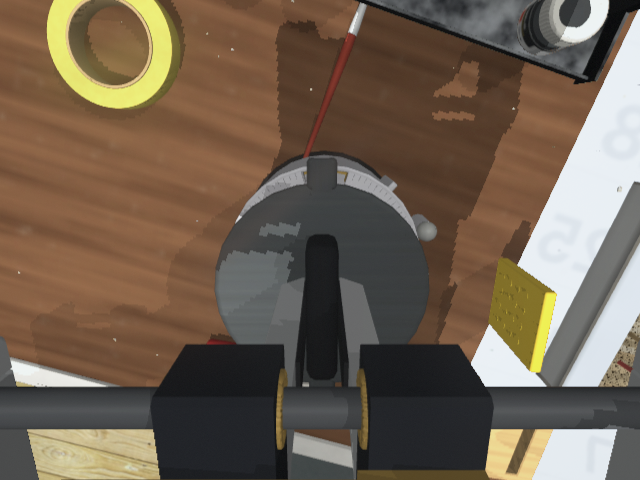

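View pics/s11.png

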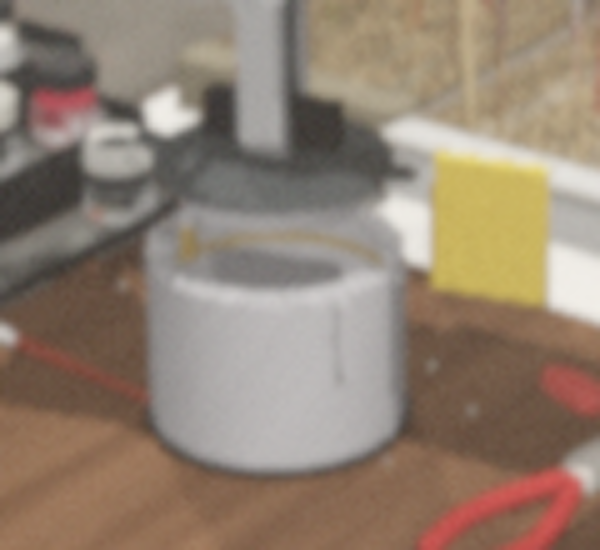

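```bash
python3 - <<'E'
from h import *
v=np.load("w11.npy");c=cam("wrist",{"tool_pos":v[:3],"orientation":v[3:]});T=q2R(v[3:])
im=cv2.imread("pics/w11.png")[140:240,250:410];cv2.imwrite("pics/w11c.png",cv2.resize(im,None,fx=5,fy=5,interpolation=cv2.INTER_CUBIC))
f=lambda P:np.round((proj(c,P)-[250,140])*5)
a=np.radians(17.5)
for C in([553.4,112.2],):
  P=np.array([*C,85]);X=np.array([np.cos(a),np.sin(a),0]);Y=np.array([-np.sin(a),np.cos(a),0])
  print("notch corners",f([P+X*55+Y*11,P+X*55-Y*11]),"rim",f([P+Y*58*np.sin(t)+X*58*np.cos(t) for t in(-.8,.8)]),"rib",f([P+60*(X*np.cos(.7156)-Y*np.sin(.7156))]))
print("tab",f([v[:3]+T@[x,3.6,65] for x in(-6.5,6.5)]),"disc",f([v[:3]+T@[x,3.6,54*.7] for x in(-54*.714,54*.714)]))
E
```

```text
notch corners [[276. 148.]
 [470. 149.]] rim [[733. 278.]
 [ 12. 275.]] rib [[715. 235.]]
tab [[280.  92.]
 [423.  92.]] disc [[-55. 384.]
 [759. 385.]]
```

View pics/w11c.png

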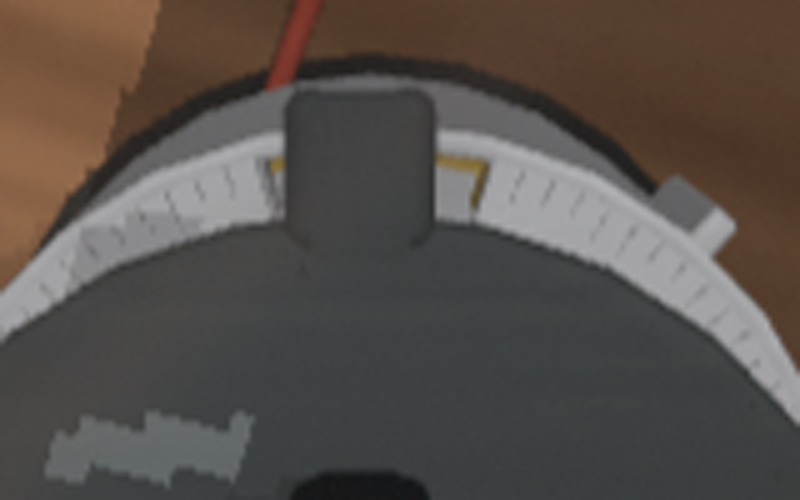

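>>> {"op": "move_arm", "data": {
  "increments": "0.18 0.8 0 0 0.2 0 0;0 0.9 0 0 0 0 0;0 0.4 0 0 0 0 0;0 0 0 0 0 0 0;0 0 0 0 0 0 0;0 0 0 0 0 0 0"
}}

```text
time: 13.95
tool_pos: [554.5, 111.8, 113.4]
orientation: [0.57, -0.57, 0.418, -0.419]
wrist_force: [-1.0, 0.1, -1.4]
finger_gap: 14.0
```

```bash
python3 - <<'E'
from h import *
s=manip.get_state()
print(s["tool_pos"],go([553.2,112.85,93.6],-72.5))
v=[*s["tool_pos"],*s["orientation"]]
c,im0=snap("wrist","w12.png");T=q2R(s["orientation"]);v=s["tool_pos"]
im=im0[140:260,230:430];cv2.imwrite("pics/w12c.png",cv2.resize(im,None,fx=4,fy=4,interpolation=cv2.INTER_CUBIC))
f=lambda P:np.round((proj(c,P)-[230,140])*4)
a=np.radians(17.5)
P=np.array([553.4,112.2,85]);X=np.array([np.cos(a),np.sin(a),0]);Y=np.array([-np.sin(a),np.cos(a),0])
print("notch corners",f([P+X*55+Y*11,P+X*55-Y*11]),"rib",f([P+60*(X*np.cos(.7156)-Y*np.sin(.7156))]))
print("tab",f([v+T@[x,3.6,65] for x in(-6.5,6.5)]))
E
```

```text
[554.51180778 111.7726275  113.42717883] (array([-0.14,  1.98, -0.09]), array([-0.01, -0.08,  0.01]))
notch corners [[272. 145.]
 [440. 145.]] rib [[654. 219.]]
tab [[304.  73.]
 [419.  73.]]
```

View pics/w12c.png

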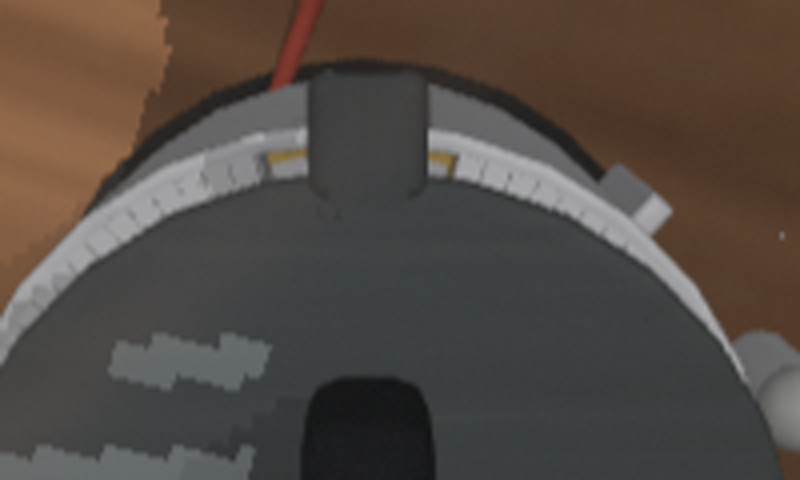

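>>> {"op": "move_arm", "data": {
  "increments": "-0.11 0.3 -0.06 0 0 0 0;0 0 0 0 0 0 0;0 0 0 0 0 0 0;0 0 0 0 0 0 0"
}}

```text
time: 14.33
tool_pos: [553.6, 112.6, 110.4]
orientation: [-0.57, 0.57, -0.418, 0.419]
wrist_force: [0.7, 0.1, -0.7]
finger_gap: 14.1
```

```bash
python3 - <<'E'
from h import *
s=manip.get_state()
print(s["tool_pos"],go([553.2,112.85,93.6],-72.5))
c,im0=snap("wrist","w13.png")
im=im0[140:260,230:430];cv2.imwrite("pics/w13c.png",cv2.resize(im,None,fx=4,fy=4,interpolation=cv2.INTER_CUBIC))
s=manip.get_state()
print(s["tool_pos"],go([553.2,112.85,93.6],-72.5))
E
```

```text
[553.55821783 112.55789703 110.400457  ] (array([-0.04,  1.68, -0.03]), array([-0.  , -0.08,  0.01]))
[553.59634457 112.5794408  110.46265432] (array([-0.04,  1.69, -0.03]), array([-0.01, -0.08,  0.01]))
```

View pics/w13c.png

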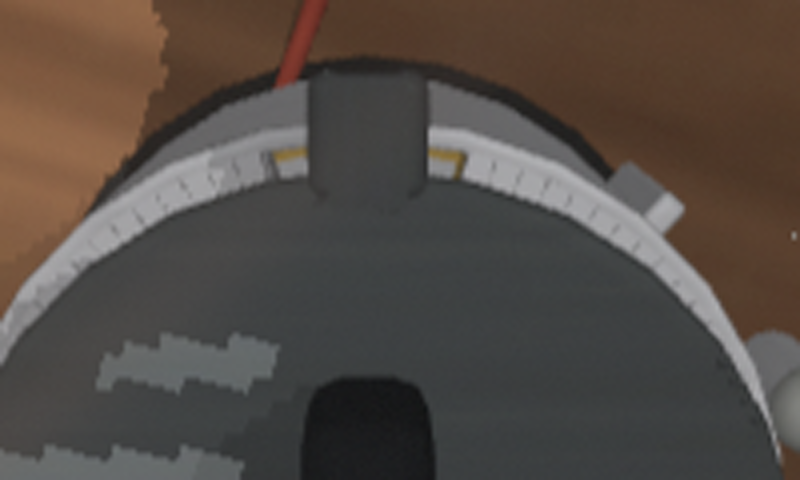

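The tab (x≈369) is centred over the notch (272–464). I'm lowering it in small steps.

>>> {"op": "move_arm", "data": {
  "increments": "0 0.3 0 0 0 0 0;0 0.3 0 0 0 0 0;0 0.2 0 0 0 0 0;0 0.2 0 0 0 0 0;0 0 0 0 0 0 0"
}}

```text
time: 14.8
tool_pos: [553.1, 112.5, 99.6]
orientation: [-0.57, 0.57, -0.419, 0.418]
wrist_force: [-0.3, 0.2, -0.9]
finger_gap: 13.5
```

>>> {"op": "move_arm", "data": {
  "increments": "0 0.2 0 0 0 0 0;0 0.2 0 0 0 0 0;0 0.15 0 0 0 0 0;0 0 0 0 0 0 0;0 0 0 0 0 0 0"
}}

```text
time: 15.22
tool_pos: [553.4, 112.6, 94.7]
orientation: [-0.57, 0.57, -0.419, 0.418]
wrist_force: [0.3, -0.5, -0.8]
finger_gap: 13.8
```

>>> {"op": "move_arm", "data": {
  "increments": "0 0.1 0 0 0 0 0;0 0.1 0 0 0 0 0;0 0 0 0 0 0 0"
}}

```text
time: 15.47
tool_pos: [553.8, 112.6, 93.6]
orientation: [0.57, -0.57, 0.418, -0.419]
wrist_force: [-0.2, -0.2, 1.1]
finger_gap: 13.5
```

```bash
python3 - <<'E'
from h import *
s=manip.get_state();print(s["tool_pos"],s["wrist_force"],s["torque"])
c,im0=snap("wrist","w14.png")
im=im0[140:340,200:440];cv2.imwrite("pics/w14c.png",cv2.resize(im,None,fx=3,fy=3,interpolation=cv2.INTER_CUBIC))
snap("scene","s14.png",(220,190,120,110),5)
E
```

```text
[553.84999616 112.6084693   93.64829333] [-0.1525746  -0.2156605   1.14127085] [ 0.01487089  0.12155627 -0.02873056]
```

View pics/w14c.png

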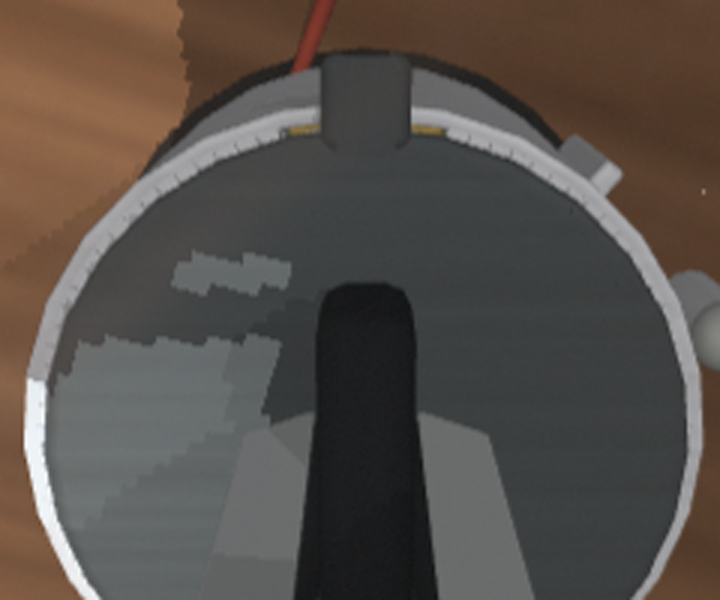

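View pics/s14.png

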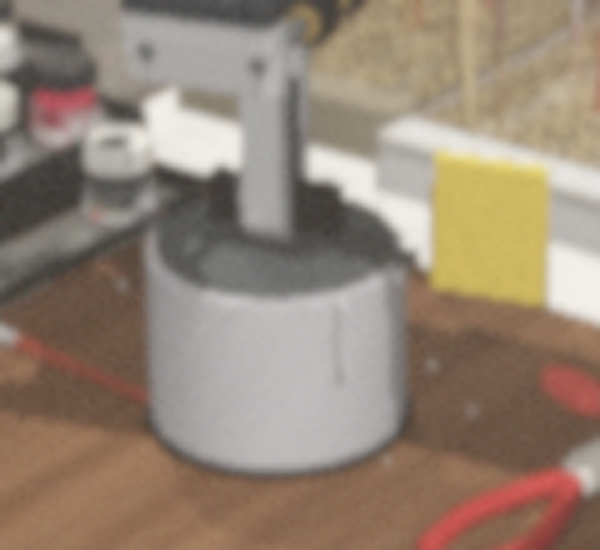

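The lid is seated: the TCP is at 93.6, as expected. I'm twisting clockwise in part first.

>>> {"op": "move_arm", "data": {
  "increments": "0 0.04 0 0 3 0 0;0 0 0 0 3 0 0;0 0 0 0 3 0 0;0 0 0 0 3 0 0;0 0 0 0 0 0 0"
}}

```text
time: 15.98
tool_pos: [554.3, 113.0, 93.7]
orientation: [0.524, -0.522, 0.475, -0.476]
wrist_force: [-0.0, 1.4, 5.4]
finger_gap: 13.9
```

```bash
python3 - <<'E'
from h import *
s=manip.get_state();print(s["tool_pos"],s["wrist_force"],s["torque"],s["joints"])
print(go([553.5,112.6,93.6],-72.5-41))
E
```

```text
[554.34826791 112.95376886  93.66636885] [-0.03404683  1.36314257  5.380293  ] [ 0.13149678  0.13531187 -0.05651823] [1.00528476e-01 1.67877922e-01 1.50475349e+00 4.28774843e-04
 1.46642803e+00 1.57716160e+00]
(array([ 0.03,  0.01, -0.09]), array([-0.14, 28.89, -0.06]))
```

>>> {"op": "move_arm", "data": {
  "increments": "0 0 -0.04 0 3 0 0;0 0 0 0 3 0 0;0 0 0 0 3 0 0;0 0 0 0 3 0 0;0 0 0 0 3 0 0;0 0 0 0 3 0 0;0 0 0 0 3 0 0;0 0 0 0 3 0 0;0 0 0 0 0 0 0;0 0 0 0 0 0 0"
}}

```text
time: 16.82
tool_pos: [554.3, 113.0, 93.6]
orientation: [-0.415, 0.412, -0.573, 0.574]
wrist_force: [2.8, 1.4, 5.7]
finger_gap: 13.6
```

```bash
cat > chk.py <<'E'
from h import *
import sys
s=manip.get_state();print(s["time"],s["tool_pos"],s["wrist_force"],s["torque"],s["finger_gap"])
print(go([553.5,112.6,93.6],-72.5-41))
np.save(sys.argv[1]+".npy",np.array([*s["tool_pos"],*s["orientation"]]))
c,im0=snap("wrist",sys.argv[1]+".png")
im=im0[140:340,180:460];cv2.imwrite("pics/"+sys.argv[1]+"c.png",cv2.resize(im,None,fx=2.85,fy=2.85,interpolation=cv2.INTER_CUBIC))
E
python3 chk.py w15
```

```text
16.8167 [554.26674911 112.99586107  93.64481654] [2.82710339 1.44214781 5.73484822] [ 0.26041525 -0.04737477  0.08506038] 13.638089777861415
(array([ 0.06,  0.  , -0.06]), array([-0.15,  5.06, -0.11]))
```

View pics/w15c.png

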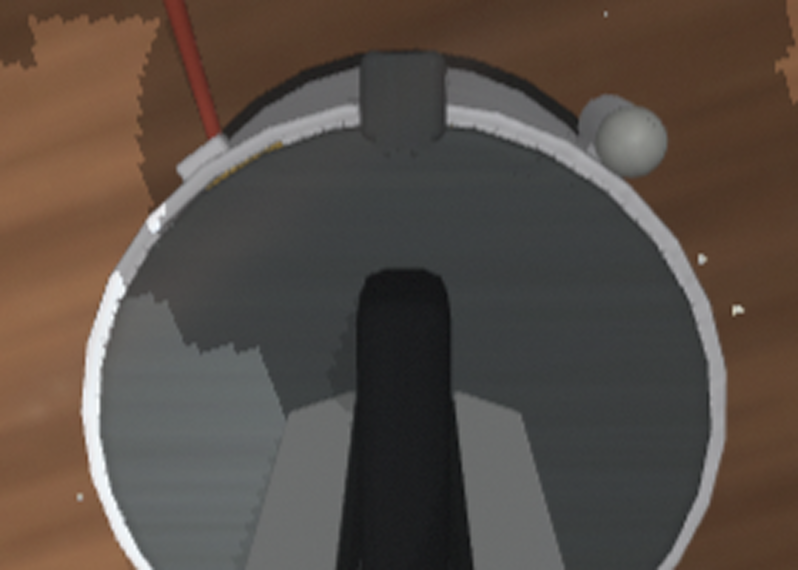

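>>> {"op": "move_arm", "data": {
  "increments": "0 0 0 0 2 0 0;0 0 0 0 2 0 0;0 0 0 0 1.2 0 0;0 0 0 0 0 0 0;0 0 0 0 0 0 0;0 0 0 0 0 0 0"
}}

```text
time: 17.37
tool_pos: [554.2, 113.0, 93.6]
orientation: [-0.388, 0.386, -0.591, 0.592]
wrist_force: [0.9, 2.2, 5.1]
finger_gap: 13.6
```

```bash
python3 chk.py w16; python3 - <<'E'
from h import *
snap("top","t16.png",(215,170,120,100),6)
snap("scene","s16.png",(220,170,140,130),5)
v=np.load("w16.npy");c=cam("wrist",{"tool_pos":v[:3],"orientation":v[3:]})
a=np.radians(17.5);P=np.array([553.4,112.2,85])
for n,ang,r in(("notch",0,57),("rib",-41,60),("pin",-73,63.5)):
    t=a+np.radians(ang);print(n,np.round((proj(c,P+r*np.array([np.cos(t),np.sin(t),0]))-[180,140])*2.85))
E
```

```text
17.3667 [554.22907165 112.96658497  93.61736985] [0.90740784 2.23808804 5.08464711] [ 0.23968815 -0.12341752  0.33824472] 13.579489039277505
(array([ 0.06,  0.  , -0.05]), array([-0.15, -0.14, -0.11]))
notch [[184. 188.]]
rib [[404.  87.]]
pin [[606. 124.]]
```

View pics/w16c.png

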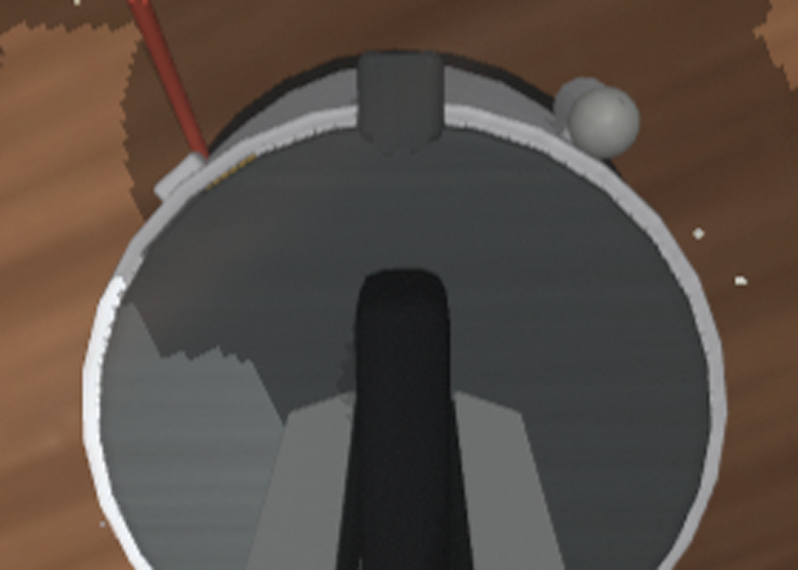

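View pics/t16.png

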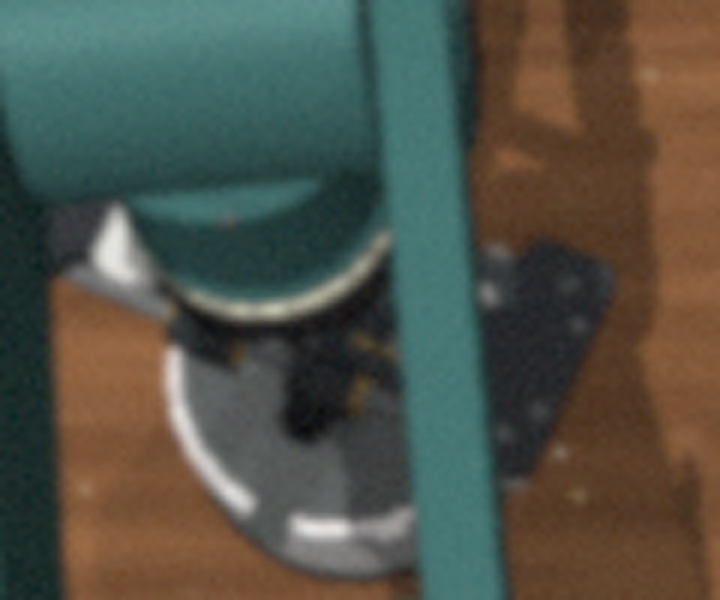

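View pics/s16.png

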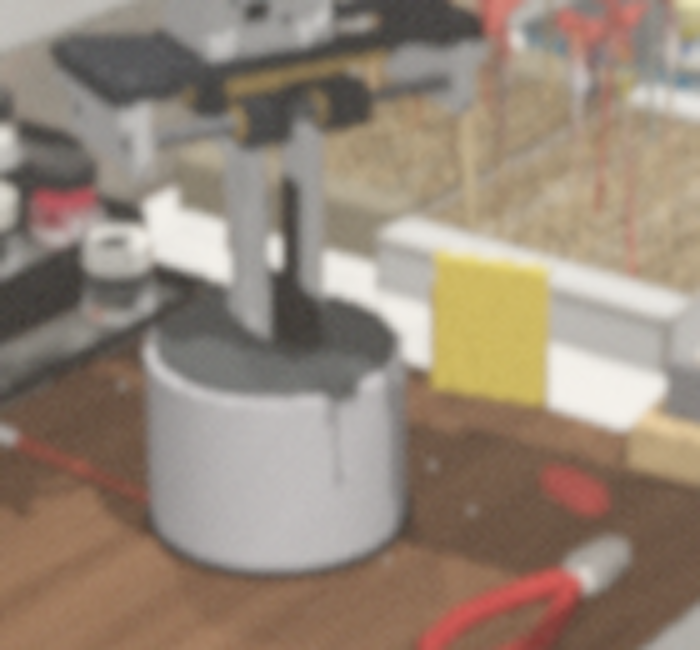

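```bash
python3 - <<'E'
from h import *
c=cam("scene");P=np.array([553.4,112.2,0])
im=cv2.imread("pics/s16.png")
im0=cv2.resize(im[330:520,280:420],None,fx=4,fy=4,interpolation=cv2.INTER_CUBIC);cv2.imwrite("pics/s16z.png",im0)
for yaw in(17.5,):
  for tw in(38,41,44):
    t=np.radians(yaw+180-tw);u=np.array([np.cos(t),np.sin(t),0]);w=np.array([-u[1],u[0],0])
    f=lambda Q:np.round(((proj(c,Q)-[220,170])*5-[280,330])*4)[0]
    print(tw,"tab end",f(P+u*65+w*6+[0,0,90]),f(P+u*65-w*6+[0,0,90]),f(P+u*65+[0,0,85]),"rib",f(P+u*60+[0,0,84]),f(P+u*60+[0,0,50]))
E
```

```text
38 tab end [357. 203.] [262. 231.] [310. 259.] rib [285. 250.] [286. 529.]
41 tab end [331. 212.] [233. 237.] [282. 266.] rib [260. 256.] [261. 536.]
44 tab end [304. 220.] [203. 243.] [254. 273.] rib [234. 263.] [235. 543.]
```

View pics/s16z.png

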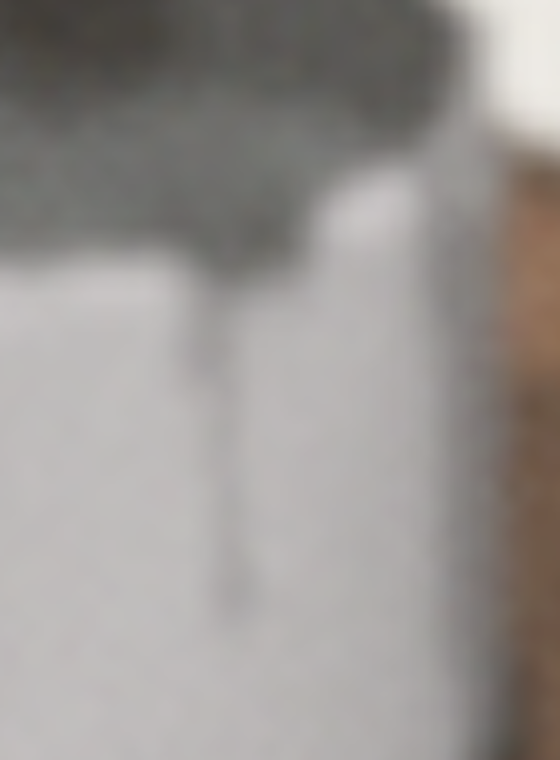

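>>> {"op": "move_arm", "data": {
  "increments": "0 0 0 0 0 0 0;0 0 0 0 0 0 0;0 0 0 0 0 0 0;0 0 0 0 0 0 0;0 0 0 0 0 0 0;0 0 0 0 0 0 0;0 0 0 0 0 0 0;0 0 0 0 0 0 0"
}}

```text
time: 18.18
tool_pos: [554.2, 113.0, 93.6]
orientation: [-0.388, 0.386, -0.591, 0.592]
wrist_force: [2.2, 1.4, 5.8]
finger_gap: 13.9
```

```bash
python3 chk.py w17; python3 - <<'E'
from h import *
a=cv2.imread("pics/w16.png").astype(int);b=cv2.imread("pics/w17.png").astype(int);print(np.abs(a-b).mean())
print(nets.spot_point("wrist","lid_tab"))
snap("scene","s17.png")
E
```

```text
18.1833 [554.23449192 112.96321347  93.64290599] [2.18442731 1.35530412 5.84973883] [ 0.2435488  -0.10907746  0.35838488] 13.861166555246843
(array([ 0.06,  0.  , -0.05]), array([-0.15, -0.14, -0.11]))
0.6343587239583334
[{'centre': [613.5, 90.9, 84.5], 'score': 0.63}]
```

View pics/w17.png

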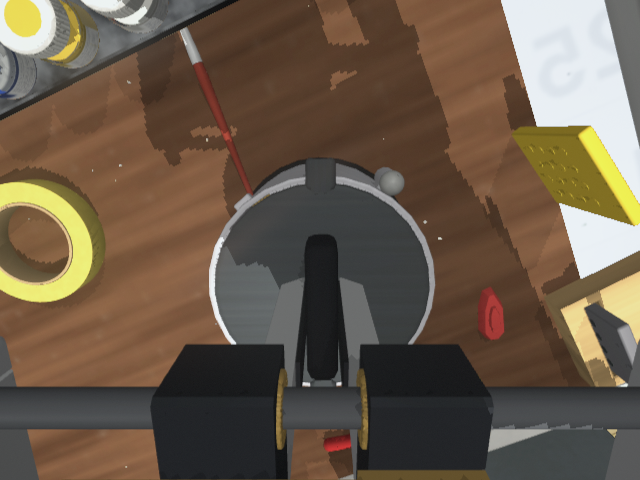

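View pics/s17.png

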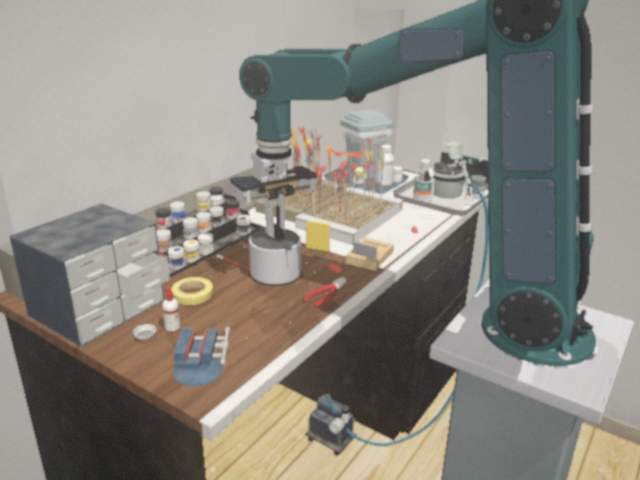

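The lid is steady at 41° with its tab over the rib at (320,172). The pin head at (390,182) is clear of the tab, and the other objects haven't moved. I'm handing in.

```bash
python3 -c "
from bench import manip
print(manip.finish_job())"
```

```text
the job is handed in; nothing more can be done
None
```

I handed the job in at about 18 s. The tall grey panel is standing in the middle slot of the pot's rack. The lid is on and turned to the vent position, still gripped against its spring.

- **Panel:** after I let go, the wrist picture showed it upright in the slot. The pot is now covered, so I could not look again after fitting the lid.
- **Lid seating:** both lugs went down through the notches with almost no force (about 1 N). The tool stopped at 93.6 mm, which is the height expected for a seated lid.
- **Twist:** I turned it clockwise to the gripper angle worked out for 41°, which read within about 0.2° of that. It held steady for 0.7 s of waiting with no change in the picture.
- **Forces at the end:** the force was about 6 N and the moment about the vertical 0.36 N m. The spring alone should give about 0.19 N m; I put the rest down to friction but did not check it.
- **Catch pin:** the lid tab is well clear of the pin head in the wrist picture.
- **Vent check:** the pot's angle is known to about 0.5°. In the low-resolution scene picture the tab sat over the rib to within about 1°. I had no reading of the vent ring itself.
- **Other objects:** nothing else was touched. The short panel, cutters and yellow look-alike were still in place in the last pictures. Only one of the two small parts was clearly in view there.

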